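# Set up the running rinse for the stained slides

### The arm

A 6-joint arm with a two-finger parallel gripper is mounted at the origin on a cart in front of the work surface, level with it; the furniture and walls round the work are solid. World frame = base frame: x ahead of the robot, y to its left, z up, the work surface at z = 0. Lengths are in mm, angles in rad, forces in N, time in s.
With the tool pointing down it reaches from about 275 to 825 mm from the base axis. Payload 4.9 kg.
Tool frame: the origin (TCP) lies at the very end of the fingers, on their centre line; the grasp point (between the pads) lies 19 mm behind it; z points along the fingers, y is the line along which they close (so a half turn about z gives the same grasp; the last joint's range is limited). The gripper opens to 85 mm and grips with 20 to 120 N. Pads are 22 mm wide; open, the fingers measure 114 mm over their backs; the gripper's body (76 mm by 85 mm) begins 54 mm behind the grasp point. The pads swing forward as they close: fully open they stand 13 mm farther back than shut.
Start: joints at [-1.308, 0.326, -0.193, 1.052, 0, 1.437], TCP at [212.571, -507.279, 231.281] pointing down, gripper open.
Joint ranges: [-2.65, 2.65], [-0.97, 1.79], [-1.3, 1.35], [-1.93, 2.1], [-1.47, 1.37], [-3.14, 3.14]. Speed limits (rad/s): [2.57, 2.57, 3.14, 3.14, 3.14, 3.14].

### API

Orientations are given as [roll, pitch, yaw] about the fixed x, y, z axes, in that order (R = Rz(yaw) Ry(pitch) Rx(roll)).
In Python, from bench import bot, solve_ik, imaging gives the robot as it stands. Calls block until the motion is done:
- bot.move_ptp(position, orientation): joint-space move of the TCP to a pose.
- bot.movel(position, rot=None, max_speed=150, threshold=None): straight line of the TCP; rot=None keeps the orientation; max_speed is the mean speed in mm/s. With threshold (N) it stops when the force on the tool has changed by that much, and returns True; else False.
- bot.move_j(angles): joint-space move.
- bot.grip(opening, effort=None): opening from 0.0 (shut) to 1.0 (fully open); effort is the grip in N (None keeps the last); returns when the fingers have stopped.
- bot.dwell(seconds).
- solve_ik(position, orientation): joint angles nearest the present ones, or None.
- bot.get_state(): the state.
- imaging.capture(name): name is "scene" or "side" or "wrist"; returns the picture (480x640x3 uint8, blue, green, red); there is no depth.
- imaging.camera_model(name): a dict with "K" (3x3 intrinsics, pixels), "k1" (the pictures are not rectified: a ray, as slopes to the right and down, at radius r is drawn at 1 + k1 r^2 times it, then the intrinsics apply), "position" and "rotation" of the camera in the world. Camera axes: x right, y up, looking along -z (the intrinsics and any distortion apply to the point x, -y, -z); pixel columns grow to the right and rows downward; lengths in mm; the calibration is good to about 2 mm. A picture is of the moment at which its call begins: read the wrist's pose just before it. camera_model takes no time and is no camera call; for the wrist camera it gives the pose at the moment of the call.
A pose or a line that the arm cannot do raises bot.IKError and nothing moves.
- bot.sign_off(): hands the job in; it is judged then, once.
The state is a dict: "t": time; "qpos": joint angles; "joint_velocities": joint speeds; "effort": joint torques, N m; "tcp_pos": TCP position; "orientation": TCP orientation; "contact_force": force on the tool from outside, world axes, zero at the start; "wrist_torque": the same for the moment, N m; "opening": opening from 0.0 (shut) to 1.0 (fully open); "gripper_force": force on a finger pad.
Only numpy, scipy, OpenCV 4.12 (cv2) and the standard library are available. Lean on these libraries where they do the work, as an engineer would, in place of code of your own. Each camera call takes 0.05 s, during which the arm holds its last target. There are 200 camera calls.

### The job

Stand the staining jar that holds the slides upright on the rinse stand's tray, centred under the spout, then open the tap until its pointer stands on the green mark (60 degrees). Keep the jar upright, do not drop it, keep the tap shut until the jar is in place, and leave the other things on the bench where they are.

Things in the scene. Friction and masses are not known exactly. Their poses are not given: they have to be found in the camera images.
- jar_mid (a point): Grooved staining jar, pale blue inside, three glass slides standing in it (blue and white ends level with the rim). 89 mm tall, 0.12 to 0.21 kg: round foot 66 mm across, 11 mm high; body, to grip, 52 mm across from 14 to 78 mm up; rim 57 mm across. Left or right of the rinse stand. This point: on its axis, 45 mm above its underside; z up along the jar.
- empty_jar_mid (a point): The second staining jar, clear and empty, of the same size, not part of the work; point and axes as for the other jar.
- spout (a point): Lower end of the tap's spout, its centre, 200 mm above the bench, fixed to the rinse stand. Axes are the stand's: z up, -x to its front. The spout is a vertical pipe end 19 mm across, fed from behind by a level pipe 247 mm up. The jar on the tray leaves 96 mm between rim and spout, and tap and dial stand above, so a tool that holds the jar there must lean to the front, by some 30 degrees.
- tray (a point): Point on the tray's flat grate straight below the spout, 15 mm above the bench. The grate reaches 76 mm to the front and 86 mm to each side; the rim round it is 21 mm above the bench. Axes as for spout.
- reservoir (a point): Point in the middle of the front edge of the shelf under the white reservoir, 85 mm behind the spout; shelf and reservoir are 190 mm wide, from 288 to 494 mm above the bench, on two uprights 155 mm behind the spout. Axes as for spout.
- handle_grip (a point): Centre of the tap's blue bar handle, on its turning axis. The bar is 80 mm long, 13 mm thick, 20 mm high (10 mm either way along the axis); its yellow end carries the pointer. z: along the axis, out of the tap, leaning 35 degrees from vertical to the stand's front; x: along the bar to the yellow end; y: across it.
- dial (a point): Centre of the white dial under the bar, 106 mm across, square to the turning axis, 22 mm below handle_grip and 12 mm below the bar; the hub between is 26 mm across. It carries the scale with the green mark. z along the turning axis, its -y the pointer's direction when shut.
- tap_handle (a joint): Angle of the tap handle in rad: 0 shut (pointer to the stand's -y side, the right as seen from the robot), growing counter-clockwise as seen on to the dial, to 1.571 fully open. The green mark, 10 degrees wide, is centred at 1.047 (60 degrees). It starts shut or nearly so (up to 0.25). Stiff: about 0.08 N m turns it, and it stays where it is left.
- petri_lid: Petri dish, 68 mm across, 15 mm high, bystander; origin under its centre.
- bench_timer: White timer, 60x66x18 mm, bystander; origin under its centre.
Things that resemble listed ones, but are neither listed nor needed, are in the scene too. What is shaped like the part that bears jar_mid but purple is not meant.

How it is judged:
By the outcome, as a careful person would: the job done as asked, in the order asked, and still so for the second after the job is handed in, with the robot touching nothing.
It also fails if it takes over 61 s, if anything falls off the work surface, if the arm or the gripper's body presses on something with over 40 N, if the wrist force passes 120 N, or if a joint passes its speed limit or range.

## Working session

There is one attempt and no reset: what is moved stays moved. The work goes in short steps, each a Python script; the robot and the scene stay as the last script left them, time stands still between calls to the robot, and variables do not carry over. Pictures are saved under pics/ and viewed, at most 10 in all, crops included, and the job is handed in when it is done.

```bash
ls; mkdir -p pics; python3 - <<'E'
from bench import bot, imaging
import cv2
for n in("scene","side"):
    cv2.imwrite(f"pics/{n}0.png",imaging.capture(n)); print(n,imaging.camera_model(n))
print(bot.get_state()["t"])
E
```

```text
pics
scene {'K': array([[518.1424759 ,   0.        , 327.69644743],
       [  0.        , 518.1424759 , 241.76248964],
       [  0.        ,   0.        ,   1.        ]]), 'k1': 0.024825796950798517, 'position': array([  70.92768401, -715.34557188, 1434.93227435]), 'rotation': array([ 0.60670303,  0.003812  , -0.56579818])}
side {'K': array([[512.83475197,   0.        , 320.46679124],
       [  0.        , 512.83475197, 238.78876235],
       [  0.        ,   0.        ,   1.        ]]), 'k1': -0.04033417594505325, 'position': array([  218.59709757, -1370.14028455,   979.58471642]), 'rotation': array([ 1.06165038,  0.02130637, -0.23875161])}
0.1
```

View pics/scene0.png

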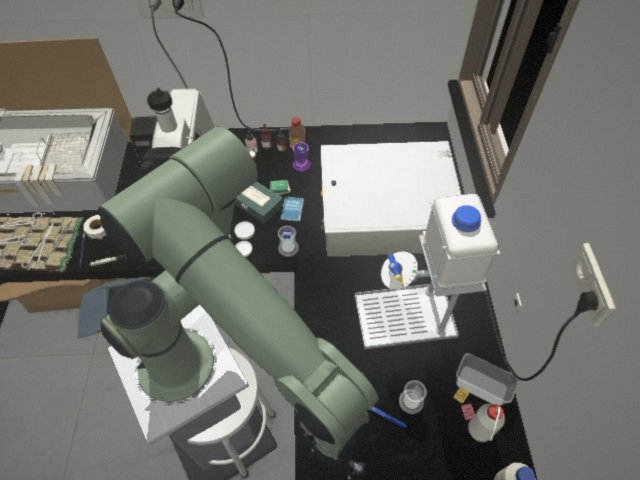

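View pics/side0.png

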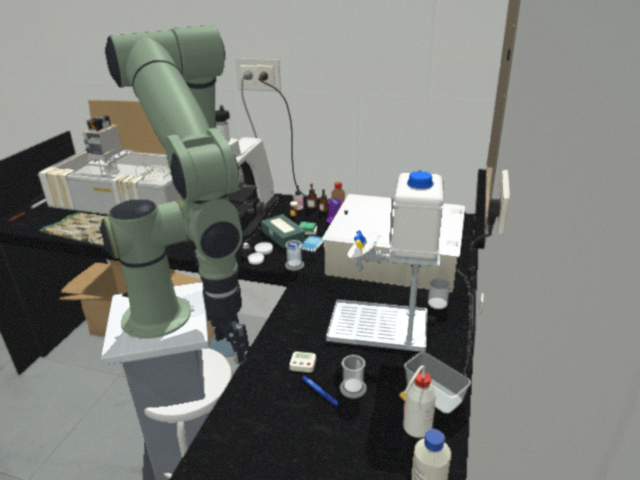

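Candidates for the jar:
- Scene (288,240) / side (294,256): pale blue inside with slide ends. This is my choice.
- Scene (412,397): clear and empty.
- Scene (301,155): purple, not meant.
- Side (438,293): clear beaker behind the stand.

The stand is at scene (405,300).

```bash
cat > h.py <<'E'
import numpy as np, cv2
from bench import bot, imaging, solve_ik
from scipy.spatial.transform import Rotation as Ro
def cm(n):
    c=imaging.camera_model(n); r=np.array(c['rotation'])
    return c['K'],c['k1'],np.array(c['position']),(Ro.from_euler('xyz',r).as_matrix() if r.shape==(3,) else r)
def proj(c,p):
    K,k,o,R=c; q=R.T@(np.array(p,float)-o); s=np.array([q[0],-q[1]])/-q[2]; s=s*(1+k*(s@s))
    return K[:2,:2]@s+K[:2,2]
def ray(c,uv):
    K,k,o,R=c; d=(np.array(uv,float)-K[:2,2])/K[0,0]; s=d.copy()
    for _ in range(10): s=d/(1+k*(s@s))
    v=R@np.array([s[0],-s[1],-1]); return o,v/np.linalg.norm(v)
def plane(c,uv,z):
    o,v=ray(c,uv); return o+v*(z-o[2])/v[2]
def tri(*obs):
    A=0;b=0
    for c,uv in obs:
        o,v=ray(c,uv); M=np.eye(3)-np.outer(v,v); A=A+M; b=b+M@o
    return np.linalg.solve(A,b)
E
python3 - <<'E'
from h import *
for n in("scene","side"): print(proj(cm(n),[0,0,0]), proj(cm(n),bot.get_state()['tcp_pos']))
s=cv2.imread('pics/scene0.png');d=cv2.imread('pics/side0.png')
def crop(im,x,y,w,h): return cv2.resize(im[y:y+h,x:x+w],(400,300),interpolation=cv2.INTER_CUBIC)
cv2.imwrite('pics/crops.png',np.vstack([np.hstack([crop(s,260,210,60,45),crop(d,265,230,60,45)]),np.hstack([crop(s,350,240,133,100),crop(d,320,230,133,100)])]))
E
```

```text
[176.19654593 364.32228606] [333.3160721 462.1066992]
[156.12629028 315.76127691] [230.1159612  354.92524377]
```

View pics/crops.png

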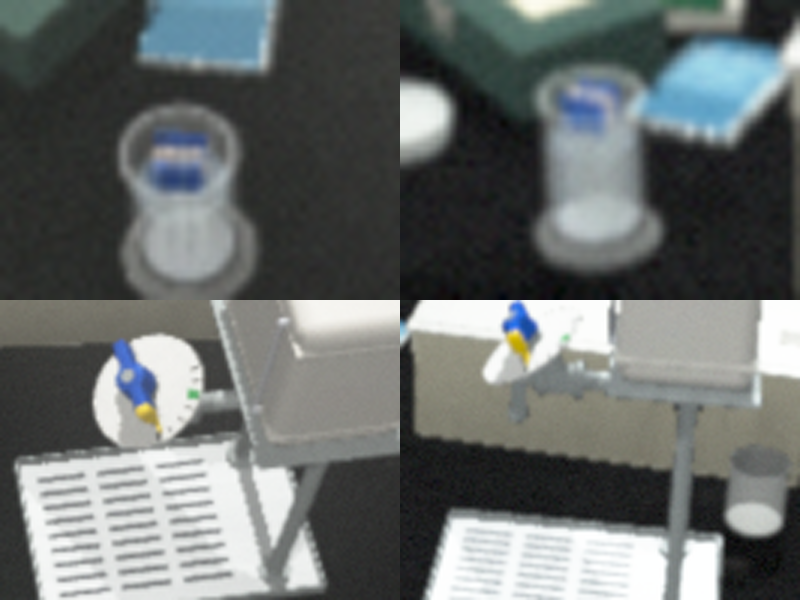

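The chosen jar shows blue and white slide ends at the rim. Its rim centre is at scene (286.9,233.5) and side (293.5,244.2). The spout end is at side (359.2,268.9), the dial centre at scene (399.2,269.9), and the pointer is close to shut.

```bash
python3 - <<'E'
from h import *
np.set_printoptions(precision=1,suppress=True)
S,D=cm("scene"),cm("side")
print("rim",tri((S,(286.85,233.5)),(D,(293.5,244.2))),plane(S,(286.85,233.5),89),plane(D,(293.5,244.2),89))
print("foot",plane(S,(288.5,246.5),6),plane(D,(294.7,264.5),6))
print("bar",tri((S,(395.5,266.8)),(D,(359.6,240.6))))
print("spout",plane(D,(359.2,268.9),200))
for n,c,l in(("S",S,[(355.7,293.2),(365,346.5),(458,336)]),("D",D,[(334,301.5),(327,344.5),(424,348.5),(427.5,308)])):
    P=[plane(c,p,21) for p in l]; print(n,*P)
    for a,b in zip(P,P[1:]): print('  ang',np.degrees(np.arctan2(*(b-a)[1::-1])),np.linalg.norm(b-a))
print("empty",plane(S,(413,391),60)); print("timer",plane(D,(303,361),18)); print("lidish",plane(S,(244,230),10),plane(S,(243,249),10))
E
```

```text
rim [476.3 174.6  87.6] [474.5 173.4  89. ] [477.3 172.8  89. ]
foot [477.5 178.9   6. ] [477.4 171.4   6. ]
bar [ 598.5 -203.9  289.5]
spout [ 596.6 -207.8  200. ]
S [561.5 -95.1  21. ] [ 485.1 -255.6   21. ] [ 734.5 -375.    21. ]
  ang -115.45681111910382 177.80221076612432
  ang -25.582454927219334 276.5519095024097
D [ 550.2 -101.3   21. ] [ 478.8 -292.3   21. ] [ 733.3 -378.9   21. ] [ 818.4 -210.4   21. ]
  ang -110.50928502980965 203.929217901304
  ang -18.786951375992277 268.8073080567324
  ang 63.19377578132751 188.78010068544796
empty [ 509.6 -441.9   60. ]
timer [ 400.4 -337.    18. ]
lidish [382.7 316.8  10. ] [344.2 248.9  10. ]
```

```bash
cat >> h.py <<'E'
def ori(a,L,s=1):
    "tool along azimuth a (deg), leaning L deg from vertical, fingers closing level"
    a,L=np.radians([a,L]); z=np.array([np.sin(L)*np.cos(a),np.sin(L)*np.sin(a),-np.cos(L)]); y=s*np.array([-np.sin(a),np.cos(a),0])
    R=np.c_[np.cross(y,z),y,z]; return Ro.from_matrix(R).as_euler('xyz'),z
def st():
    s=bot.get_state(); print('t %.1f'%s['t'],np.round(s['tcp_pos'],1),np.round(s['orientation'],2),'op %.2f'%s['opening'],'gf',np.round(s['gripper_force'],1),'F',np.round(s['contact_force'],1),'q',np.round(s['qpos'],2))
E
python3 - <<'E'
from h import *
np.set_printoptions(precision=3,suppress=True)
st(); s=bot.get_state(); K,k,o,R=cm('wrist'); print(K[0,0],K[:2,2],k)
T=Ro.from_euler('xyz',s['orientation']).as_matrix(); print('cam in tool',T.T@(o-s['tcp_pos']),'\n',T.T@R)
for nm,P,a,L in(("jar",[476,174,58],20,38),("jarpre",[476,174,58],20,38),("place",[597,-206,73],-23,38),("lookstand",[460,-150,260],-23,38),("look20",[430,-140,330],-23,50)):
    for sg in(1,-1):
        r,z=ori(a,L,sg); p=np.array(P)+19*z-(100*z if nm=="jarpre" else 0); print(nm,sg,p,solve_ik(p,r))
E
```

```text
t 0.1 [ 212.4 -506.8  230.6] [-3.14 -0.    0.4 ] op 1.00 gf 0.0 F [-0.2 -1.1 -0.4] q [-1.31  0.33 -0.19  1.05  0.    1.44]
396.8897971626698 [317.174 241.777] 0.02885422023719585
cam in tool [  74.12     0.183 -141.166] 
 [[-0.     0.956  0.294]
 [ 1.     0.     0.   ]
 [ 0.     0.294 -0.956]]
jar 1 [486.992 178.001  43.028] [ 0.127  0.397 -1.216 -0.694  0.136 -0.176]
jar -1 [486.992 178.001  43.028] [ 0.127  0.397 -1.216 -0.694  0.136  2.966]
jarpre 1 [429.139 156.944 121.829] [ 0.076  0.015 -1.265 -0.354  0.167 -0.218]
jarpre -1 [429.139 156.944 121.829] [ 0.076  0.015 -1.265 -0.354  0.167  2.924]
place 1 [ 607.768 -210.571   58.028] [-0.468  0.455 -0.903 -0.449  0.041 -0.052]
place -1 [ 607.768 -210.571   58.028] [-0.468  0.455 -0.903 -0.449  0.041  3.089]
lookstand 1 [ 470.768 -154.571  245.028] [-0.506 -0.206 -0.981  0.136  0.065 -0.083]
lookstand -1 [ 470.768 -154.571  245.028] [-0.506 -0.206 -0.981  0.136  0.065  3.059]
look20 1 [ 443.398 -145.687  317.787] [-0.552 -0.468 -1.082  0.09   0.115 -0.097]
look20 -1 [ 443.398 -145.687  317.787] [-0.552 -0.468 -1.082  0.09   0.115  3.044]
```

```bash
python3 - <<'E'
from h import *
import pickle
r,z=ori(-23,50); bot.move_ptp([443,-146,318],r); 
c1=cm('wrist'); a=imaging.capture('wrist'); st()
r,z=ori(20,38); bot.move_ptp(np.array([476,174,58])+19*z-110*z,r)
c2=cm('wrist'); b=imaging.capture('wrist'); st()
pickle.dump((c1,c2),open('c.pkl','wb'))
cv2.imwrite('pics/w1.png',cv2.rotate(a,1)); cv2.imwrite('pics/w2.png',cv2.rotate(b,1))
E
```

```text
t 1.8 [ 443.4 -146.8  318.5] [3.14 0.87 2.74] op 1.00 gf 0.0 F [-0.3 -0.2  0.3] q [-0.56 -0.47 -1.08  0.09  0.12 -0.1 ]
t 3.1 [424.5 154.3 130.6] [-3.14  0.67 -2.79] op 1.00 gf 0.0 F [ 1.   0.9 -0.4] q [ 0.07 -0.03 -1.26 -0.31  0.17 -0.22]
```

View pics/w1.png

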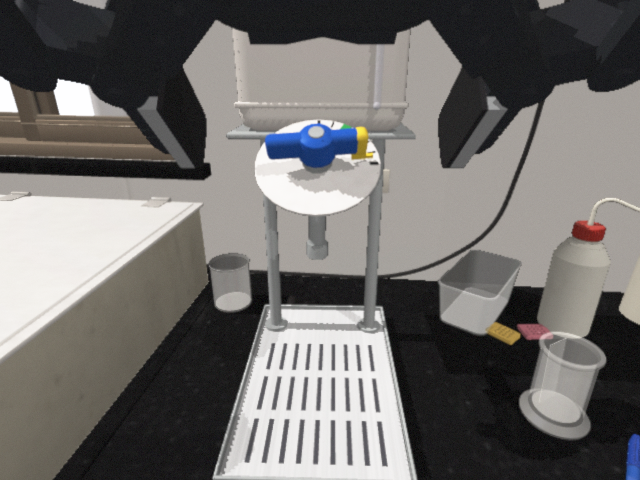

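View pics/w2.png

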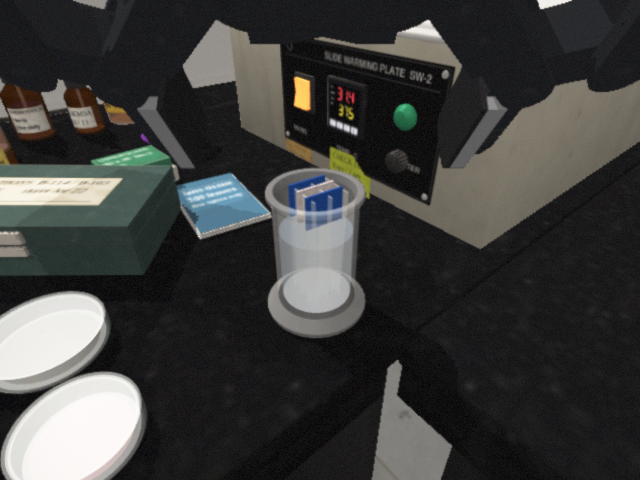

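w1: the spout end is at (317,251), the dial centre at (318,168), the bar ends at (268,146) and (361,143), the green mark at (346,127), and the tray is clear. w2: the jar's rim centre is at (315,191) and its foot at (316.5,302).

```bash
python3 - <<'E'
from h import *
import pickle
np.set_printoptions(precision=1,suppress=True)
c1,c2=pickle.load(open('c.pkl','rb')); S,D=cm('scene'),cm('side')
f=lambda u,v:(639-u,479-v)
print('rim',plane(c2,f(315,191),89),'foot',plane(c2,f(316.5,302),6),'tri3',tri((c2,f(315,191)),(S,(286.85,233.5)),(D,(293.5,244.2))))
P=lambda u,v,z=21:plane(c1,f(u,v),z)
bl,br,fl,fr=P(264,307),P(384,307),P(216,478),P(415,478)
ang=lambda a,b:np.degrees(np.arctan2(*(b-a)[1::-1]))
print('tray',bl,br,fl,fr,'edges',ang(fl,bl),ang(fr,br),'back+90',ang(bl,br)+90,'widths',np.linalg.norm(bl-br))
u1,u2=P(277,326),P(367,326); print('uprights',u1,u2,ang(u1,u2)+90,(u1+u2)/2)
sp=P(317,252,200); print('spout w1',sp,'side',plane(D,(359.2,268.9),200),'tri',tri((c1,f(317,252)),(D,(359.2,268.9))))
print('dial tri',tri((c1,f(318,168)),(S,(399.2,269.9))))
print('bar tri',tri((c1,f(316.5,141)),(S,(395.5,266.8)),(D,(359.6,240.6))),tri((c1,f(316.5,141)),(S,(395.5,266.8))))
E
```

```text
rim [469.8 174.6  89. ] foot [467.5 173.4   6. ] tri3 [476.8 176.9  85.5]
tray [ 801.9 -205.7   21. ] [ 731.1 -372.1   21. ] [555.9 -95.1  21. ] [ 487.7 -255.    21. ] edges -24.188492694041095 -25.70024471713409 back+90 -23.04274168402081 widths 180.91464736564447
uprights [ 748.1 -209.5   21. ] [ 698.9 -325.1   21. ] -23.050741270683574 [ 723.5 -267.3   21. ]
spout w1 [ 597.2 -208.4  200. ] side [ 596.6 -207.8  200. ] tri [ 596.6 -208.2  200.3]
dial tri [ 607.4 -212.1  274.9]
bar tri [ 596.2 -208.4  295.9] [ 595.4 -207.7  298.5]
```

```bash
python3 - <<'E'
from h import *
r,z=ori(20,38); g=np.array([471.5,174,58])+19*z
bot.movel(g-60*z,r,max_speed=120); print(bot.movel(g,r,max_speed=80,threshold=8)); st()
bot.grip(0.3,50); st()
bot.movel(g+[0,0,50],r,max_speed=80); st()
r2,z2=ori(-24.4,38)
u=np.array([np.cos(np.radians(24.4)),-np.sin(np.radians(24.4)),0])
q=np.array([597,-208,58+65.])+19*z2-150*u
for p,rr in((q,r2),): print(solve_ik(p,rr))
bot.movel(q,r2,max_speed=120); st()
cv2.imwrite('pics/w3.png',cv2.rotate(imaging.capture('wrist'),1))
E
```

```text
False
t 4.5 [482.3 178.   43.3] [-3.14  0.66 -2.79] op 1.00 gf 0.0 F [0.3 1.1 0.3] q [ 0.13  0.39 -1.23 -0.7   0.13 -0.17]
t 5.0 [482.7 178.3  43.8] [ 3.14  0.66 -2.79] op 0.59 gf 52.8 F [-2.9 -1.4  6.4] q [ 0.13  0.39 -1.23 -0.7   0.14 -0.17]
t 5.8 [482.1 177.9  92.7] [ 3.14  0.66 -2.79] op 0.59 gf 52.0 F [-0.3  0.2 -2.3] q [ 0.13  0.21 -1.18 -0.47  0.13 -0.17]
[-0.48003766  0.13592562 -1.20546191 -0.43310409  0.03334475 -0.04270814]
t 8.7 [ 471.  -150.6  107.9] [3.14 0.66 2.72] op 0.59 gf 52.0 F [-0.5  0.4 -1.4] q [-0.48  0.14 -1.21 -0.43  0.03 -0.04]
```

View pics/w3.png

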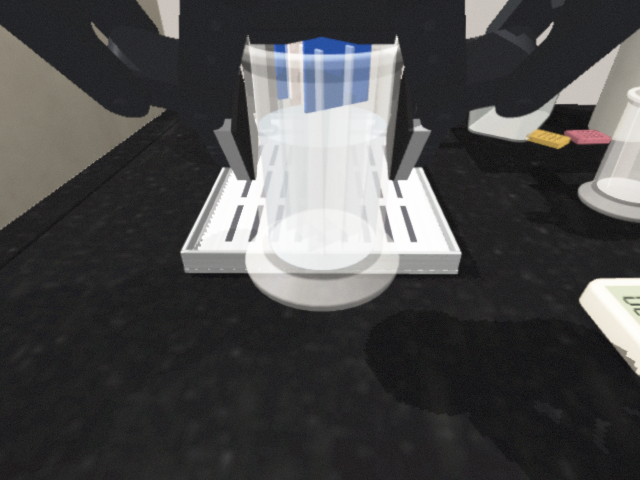

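The jar is held upright with its foot spanning x 246–399 and its lowest edge at v=306. The tray is clear behind it. Next I'll solve for the jar's offset in the grip.

```bash
python3 - <<'E'
from h import *
c=cm('wrist'); s=bot.get_state(); T=Ro.from_euler('xyz',s['orientation']).as_matrix(); g=s['tcp_pos']-19*T[:,2]
a=np.radians(-24.4); u=np.array([np.cos(a),np.sin(a),0]); v=np.array([-np.sin(a),np.cos(a),0])
print(g)
th=np.linspace(0,2*np.pi,73)
def P(dr,h,tilt,rr,z): # circle
    R=Ro.from_rotvec(np.radians(tilt)*v).as_matrix()
    pts=[g+u*dr+R@(rr*np.cos(t)*u+rr*np.sin(t)*v+np.array([0,0,z-h])) for t in th]
    q=np.array([proj(c,p) for p in pts]); return np.c_[639-q[:,0],479-q[:,1]]
for dr in(-6,-3,0,3):
  for h in(56,60):
    for tilt in(0,4):
      f=P(dr,h,tilt,33,0); r=P(dr,h,tilt,28.5,89); b=P(dr,h,tilt,26,78)
      print(dr,h,tilt,'foot x %.0f-%.0f bot %.0f'%(f[:,0].min(),f[:,0].max(),f[:,1].max()),'rim x %.0f-%.0f bot %.0f'%(r[:,0].min(),r[:,0].max(),r[:,1].max()),'bodytop bot %.0f'%b[:,1].max())
E
```

```text
[ 460.33941785 -145.80728166  122.93823986]
-6 56 0 foot x 240-399 bot 327 rim x 218-420 bot 47 bodytop bot 93
-6 56 4 foot x 238-401 bot 330 rim x 220-418 bot 36 bodytop bot 84
-6 60 0 foot x 241-398 bot 334 rim x 221-417 bot 65 bodytop bot 109
-6 60 4 foot x 239-400 bot 339 rim x 222-416 bot 55 bodytop bot 101
-3 56 0 foot x 241-398 bot 320 rim x 221-417 bot 44 bodytop bot 90
-3 56 4 foot x 240-400 bot 324 rim x 222-416 bot 34 bodytop bot 81
-3 60 0 foot x 242-397 bot 328 rim x 223-415 bot 63 bodytop bot 105
-3 60 4 foot x 241-399 bot 332 rim x 224-414 bot 52 bodytop bot 97
0 56 0 foot x 243-397 bot 314 rim x 223-415 bot 42 bodytop bot 87
0 56 4 foot x 241-399 bot 317 rim x 224-414 bot 32 bodytop bot 78
0 60 0 foot x 244-396 bot 322 rim x 225-414 bot 60 bodytop bot 102
0 60 4 foot x 242-398 bot 326 rim x 226-412 bot 50 bodytop bot 94
3 56 0 foot x 244-396 bot 308 rim x 225-414 bot 40 bodytop bot 84
3 56 4 foot x 242-398 bot 311 rim x 226-412 bot 30 bodytop bot 75
3 60 0 foot x 245-395 bot 316 rim x 227-412 bot 58 bodytop bot 99
3 60 4 foot x 243-397 bot 319 rim x 228-411 bot 48 bodytop bot 91
```

```bash
python3 - <<'E'
from h import *
r2,z2=ori(-24.4,38); a=np.radians(-24.4); u=np.array([np.cos(a),np.sin(a),0])
q=np.array([597,-208,0])+19*z2-3*u
bot.movel(q+[0,0,58+33],r2,max_speed=90); st()
print(bot.movel(q+[0,0,58+11],r2,max_speed=20,threshold=4)); st()
E
```

```text
t 10.5 [ 604.5 -211.4   76. ] [3.14 0.66 2.72] op 0.59 gf 52.0 F [ 0.5 -0.  -0.7] q [-0.46  0.41 -0.9  -0.4   0.02 -0.03]
True
t 11.3 [ 605.1 -211.7   58.8] [-3.14  0.66  2.72] op 0.59 gf 52.7 F [ 0.1 -0.7  2.7] q [-0.46  0.45 -0.91 -0.45  0.02 -0.03]
```

```bash
python3 - <<'E'
from h import *
import pickle
bot.grip(1.0); r2,z2=ori(-24.4,38); p=np.array(bot.get_state()['tcp_pos']); st()
bot.movel(p-130*z2,r2,max_speed=120)
r,z=ori(-24.4,50); bot.move_ptp([443,-139,308],r)
bot.dwell(0.1); c=cm('wrist'); im=cv2.rotate(imaging.capture('wrist'),1); st(); pickle.dump(c,open('c4.pkl','wb'))
cv2.imwrite('pics/w4full.png',im); cv2.imwrite('pics/w4.png',cv2.resize(im[90:390,200:440],(480*1,600),interpolation=cv2.INTER_CUBIC))
E
```

```text
t 11.8 [ 603.8 -211.    57.7] [3.14 0.66 2.72] op 1.00 gf 0.0 F [-0.7  0.4  0.2] q [-0.46  0.45 -0.91 -0.45  0.02 -0.03]
t 13.9 [ 443.4 -139.3  306.7] [3.14 0.87 2.72] op 1.00 gf 0.0 F [ 0.2  0.2 -0.3] q [-0.5  -0.45 -1.11  0.05  0.06 -0.05]
```

View pics/w4.png

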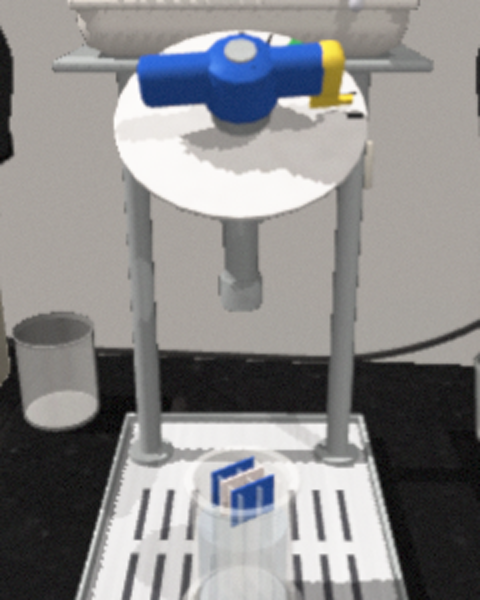

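The jar stands on the tray with its rim centre at crop (245.5,484), which is full (322.7,332). The spout end is at crop (240,297), the pointer is near shut at (352,97), and the bar ends are at (142,81) and (333,72).

```bash
python3 - <<'E'
from h import *
import pickle
from scipy.optimize import least_squares
np.set_printoptions(precision=1,suppress=True)
c=pickle.load(open('c4.pkl','rb')); c1=pickle.load(open('c.pkl','rb'))[0]; S=cm('scene')
F=lambda x,y:(639-200-x/2,479-90-y/2)
rim=plane(c,F(245.5,484),104); sp=plane(c,F(240,297),200)
a=np.radians(-24.4); u=np.array([np.cos(a),np.sin(a),0]); v=np.array([-np.sin(a),np.cos(a),0])
d=rim-sp; print('rim',rim,'spout',sp,'fwd/lat',d@u,d@v)
L=np.radians(35); ax=-np.sin(L)*u+np.array([0,0,np.cos(L)]); e=np.cross(-v,ax)*-1  # ccw 90deg dir: ax x (-v)
e=np.cross(ax,-v)
th=np.linspace(0,6.283,90)
def model(g,q):
    b=np.cos(q)*-v+np.sin(q)*e
    dd=np.array([proj(c,g-22*ax+53*(np.cos(t)*-v+np.sin(t)*e)) for t in th]); dd=np.c_[(439-dd[:,0])*2,(389-dd[:,1])*2]
    f=lambda p:(lambda w:np.array([(439-w[0])*2,(389-w[1])*2]))(proj(c,p))
    return np.r_[dd[:,0].min(),dd[:,0].max(),dd[:,1].min(),dd[:,1].max(),f(g-40*b),f(g+40*b)]
obs=np.array([114,369,30,217,142,81,333,72.])
s=least_squares(lambda x:model(x[:3],x[3])-obs,[597,-208,293,0.1])
print('grip',s.x[:3],'ang',s.x[3],'res',s.fun,'rel spout',(s.x[:3]-sp)@u,(s.x[:3]-sp)@v); print('ax',ax,'open45 proj'); 
E
```

```text
rim [ 589.8 -207.7  104. ] spout [ 596.9 -208.1  200. ] fwd/lat -6.705375150601506 -2.5562065107926304
grip [ 598.6 -208.9  295.4] ang 0.07205264001565774 res [ 0.6 -4.   1.6 -1.4 -2.4  0.6  5.7 -0.5] rel spout 1.8091345296437373 0.013030623934217181
ax [-0.5  0.2  0.8] open45 proj
```

```bash
python3 - <<'E'
from h import *
d=imaging.capture('side'); cv2.imwrite('pics/side5.png',d)
w=cv2.imread('pics/w4full.png')
z=lambda im,x,y,W,H,s:cv2.resize(im[y:y+H,x:x+W],None,fx=s,fy=s,interpolation=cv2.INTER_CUBIC)
cv2.imwrite('pics/m5.png',np.hstack([z(w,285,300,66,100,6),z(d,335,250,50,75,8)]))
E
```

```text
(no output)
```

View pics/m5.png

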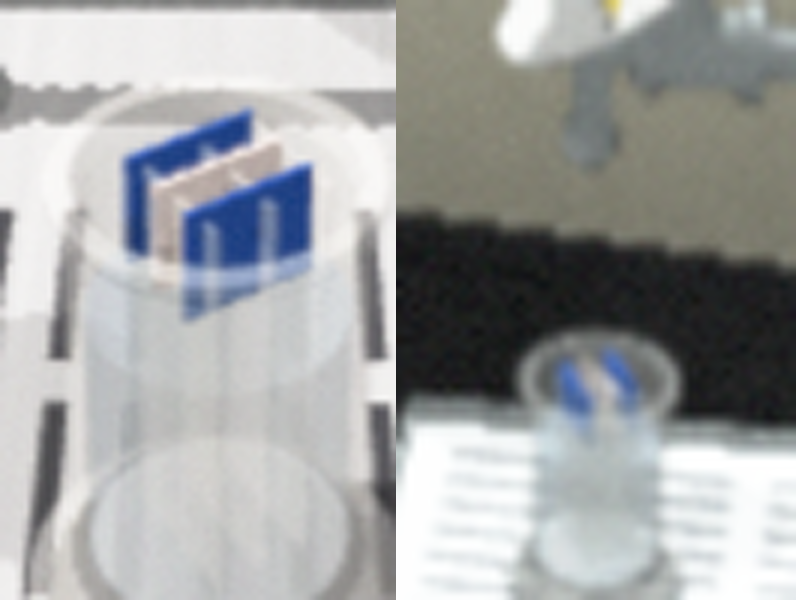

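```bash
python3 - <<'E'
from h import *
import pickle
np.set_printoptions(precision=1,suppress=True)
c=pickle.load(open('c4.pkl','rb')); D=cm('side')
a=np.radians(-24.4); u=np.array([np.cos(a),np.sin(a),0]); v=np.array([-np.sin(a),np.cos(a),0])
sp=plane(c,(639-320,479-238.5),200); sd=plane(D,(359.4,268.7),200)
for n,p,s in(('w rim',plane(c,(639-321.1,479-330),104),sp),('w slides',plane(c,(639-320.8,479-327.5),104),sp),('side',plane(D,(360.6,297.9),104),sd)):
    print(n,p,s,'fwd %.1f lat %.1f'%((p-s)@u,(p-s)@v))
E
```

```text
w rim [ 593.3 -207.6  104. ] [ 596.9 -208.1  200. ] fwd -3.5 lat -0.9
w slides [ 597.2 -209.   104. ] [ 596.9 -208.1  200. ] fwd 0.5 lat -0.6
side [ 600.3 -214.6  104. ] [ 597.5 -207.   200. ] fwd 5.8 lat -5.8
```

Wrist and side views put the jar within a few mm of the spout axis, so the placing is good. Next is the tap: I'll grip the blue half of the bar along the turning axis and swing it.

```bash
cat >> h.py <<'E'
_a=np.radians(-24.4); U=np.array([np.cos(_a),np.sin(_a),0]); V=np.array([-np.sin(_a),np.cos(_a),0])
_L=np.radians(35); AX=-np.sin(_L)*U+np.array([0,0,np.cos(_L)]); E_=np.cross(AX,-V); G=np.array([598,-208.7,295.4])
def tap(q,up=0,r=27):
    b=-np.cos(q)*V+np.sin(q)*E_; y=np.cross(AX,b)
    return G-r*b+(up-11)*AX, Ro.from_matrix(np.c_[-b,y,-AX]).as_euler('xyz')
E
python3 - <<'E'
from h import *
for q in(.07,.5,1.05): print([None if x is None else np.round(x,2) for x in(solve_ik(*tap(q,100)),solve_ik(*tap(q)))])
bot.grip(0.5,20)
p,r=tap(.07,100); bot.move_ptp(p,r)
p,r=tap(.07); print(bot.movel(p,r,max_speed=70,threshold=6)); st()
bot.grip(0.0,20); st()
E
```

```text
[array([-0.4 , -0.1 , -0.53,  0.53, -0.01,  1.52]), array([-0.4 ,  0.07, -0.58,  0.31, -0.01,  1.52])]
[array([-0.41, -0.12, -0.56,  0.52, -0.01,  1.09]), array([-0.41,  0.06, -0.61,  0.29, -0.01,  1.08])]
[array([-0.43, -0.14, -0.59,  0.51,  0.  ,  0.51]), array([-0.43,  0.04, -0.64,  0.27,  0.  ,  0.51])]
False
t 17.4 [ 613.5 -186.1  285.9] [2.53 0.04 1.2 ] op 0.50 gf 0.0 F [-0.3 -0.2  1.2] q [-0.4   0.07 -0.58  0.31 -0.01  1.52]
t 17.8 [ 612.2 -185.3  284.6] [2.53 0.04 1.2 ] op 0.15 gf 19.2 F [-7.   2.8  2.7] q [-0.4   0.07 -0.58  0.31 -0.01  1.52]
```

```bash
python3 - <<'E'
from h import *
import pickle
for q in np.linspace(.07,1.047,9)[1:]:
    p,r=tap(q); bot.movel(p,r,max_speed=25); s=bot.get_state(); print('%.2f %.1f'%(q,s['t']),np.round(s['contact_force'],1),np.round(s['wrist_torque'],2),'%.1f'%s['gripper_force'])
bot.dwell(.2); bot.grip(0.5); p,r=tap(1.047,100); bot.movel(p,r,max_speed=100)
r,z=ori(-24.4,50); bot.move_ptp([443,-139,330],r); bot.dwell(.1)
pickle.dump(cm('wrist'),open('c6.pkl','wb')); im=cv2.rotate(imaging.capture('wrist'),1); st()
cv2.imwrite('pics/w6full.png',im); cv2.imwrite('pics/w6.png',np.vstack([cv2.resize(im[110:235,240:400],(640,500),interpolation=cv2.INTER_CUBIC)]))
E
```

```text
0.19 18.1 [-6.7  3.8  3.5] [ 0.62  1.35 -0.05] 19.4
0.31 18.4 [-6.2  4.4  3.7] [0.59 1.33 0.01] 19.5
0.44 18.7 [-6.   3.   3.2] [0.64 1.27 0.03] 19.5
0.56 18.9 [-6.8  2.8  2.7] [ 0.63  1.24 -0.  ] 19.5
0.68 19.2 [-6.3  3.6  3.7] [0.61 1.25 0.07] 19.5
0.80 19.5 [-5.2  3.7  3.4] [0.63 1.2  0.01] 19.5
0.92 19.8 [-5.4  3.7  3.5] [0.64 1.21 0.11] 19.5
1.05 20.1 [-6.4  5.   3.4] [0.61 1.2  0.16] 19.6
t 22.6 [ 444.5 -139.8  331.7] [3.14 0.87 2.72] op 0.50 gf 0.0 F [ 0.2 -0.1 -0.6] q [-0.5  -0.48 -1.05  0.13  0.06 -0.05]
```

View pics/w6.png

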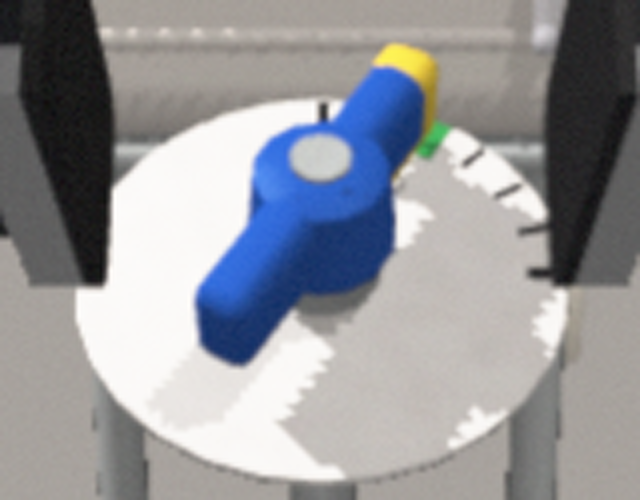

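```bash
python3 - <<'E'
from h import *
import pickle
from scipy.optimize import least_squares
c=pickle.load(open('c6.pkl','rb')); th=np.linspace(0,6.283,180)
f=lambda p:(lambda w:np.array([(399-w[0])*4,(369-w[1])*4]))(proj(c,p))
def model(g,q,h=0):
    b=-np.cos(q)*V+np.sin(q)*E_
    d=np.array([f(g-22*AX+53*(-np.cos(t)*V+np.sin(t)*E_)) for t in th])
    return np.r_[d[:,0].min(),d[:,0].max(),d[:,1].min(),d[:,1].max(),f(g-40*b),f(g+40*b)]
obs=np.array([76,568,97,480,222,328,408,88.])
s=least_squares(lambda x:model(x[:3],x[3])-obs,[598,-208,295,1.0]); g=s.x[:3]
print(g,'ang deg',np.degrees(s.x[3]),s.fun.round(1))
O=g-22*AX
for n,uv in(('90',(323,112)),('green vis',(434,140)),('g right',(448,128)),('g left',(422,124)),('m',(472,157)),('m',(509,191)),('m',(536,230)),('0',(540,272)),('yellow edge pointer',(398,182))):
    o,v=ray(c,(399-uv[0]/4,369-uv[1]/4)); p=o+v*((O-o)@AX)/(v@AX)-O; print(n,'%.1f r %.1f'%(np.degrees(np.arctan2(p@E_,-p@V)),np.hypot(p@E_,p@V)))
# bar direction by its parallel edges on top plane
def d(a,b,h):
    P=[]
    for uv in(a,b):
        o,v=ray(c,(399-uv[0]/4,369-uv[1]/4)); Q=g+h*AX; P.append(o+v*((Q-o)@AX)/(v@AX))
    w=P[1]-P[0]; return np.degrees(np.arctan2(w@E_,-w@V))
print('top ends', d((219,275),(413,52),10), 'left edge',d((197,293),(378,68),10))
E
```

```text
[ 597.87029571 -209.01310641  295.53434861] ang deg 60.632135859701755 [ 1.  -2.4  2.2 -4.4 -2.1  7.4  3.6 -5.6]
90 89.7 r 48.8
green vis 56.9 r 47.5
g right 56.1 r 52.5
g left 62.5 r 50.6
m 44.9 r 48.7
m 29.4 r 48.6
m 14.4 r 49.1
0 0.1 r 47.6
yellow edge pointer 57.0 r 31.8
top ends 57.62108453632442 left edge 59.84241100316993
```

View pics/w6full.png

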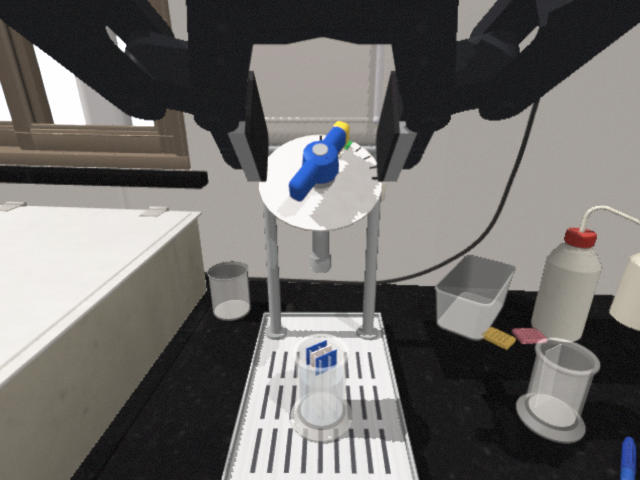

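The jar stands upright under the spout, with its rim at (321,352) and foot at (320,414). The pointer is on green at about 60°, the other things in view are where they were, and the gripper is clear.

```bash
python3 -c "
from bench import bot
print(bot.sign_off())"
```

```text
the job is handed in; nothing more can be done
None
```

The job is handed in: the slide jar stands upright on the tray, within a few mm of the spout's axis by my camera measurements. The tap, opened only after that, reads about 60° on the green mark, and the last robot clock reading was 22.6 s of the 61 s allowed.

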